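# Slide a flat cover plate out of its rack and cover the pick tub

### The job

Cover the tub of bamboo picks with the red plate: pressing on its top just hard enough, slide the red plate along its lane, out from under the hold-down bar, until its front part (about a third) hangs out over the rack's open end while it still lies flat on the rack, then take it by the overhanging part and lift it clear. Lower it, still held, flat onto the tub's rim, centred and lined up with the tub, and let go. Do not let it fall on the bench or push the sprung bed of the rack down by more than 4 mm, and leave the cream plate, the tub and everything else where they are.

Things in the scene. Friction and masses are not known exactly. Their poses are not given: they have to be found in the camera images.
- red_plate_center (a point): red rigid cover plate with white bands, 150 x 58 x 4 mm, about 90 g; this point is its centre, half-way through its thickness. x runs along its length, y across, z up. It starts well inside one of the rack's two lanes (either one), its length along the lane, its front edge 12 to 42 mm behind the rack's open end.
- cream_plate_center (a point): cream cover plate, the same size, in the other lane; to be left alone; this point is its centre
- rack_mouth (a point): middle of the open end of the fixed steel lid rack, at the height of the unpressed bed (60 to 80 mm above the bench); x points out of the rack along the lanes, z up. The lanes, 61 mm wide, have their centre lines at y = +37 and -37 mm and run from x = -194 mm (closed end) to x = 0 (open end). Beyond it there is nothing under the plates but the bench.
- tub_rim (a point): narrow white tub with bamboo picks, loose, 0.7 kg, outside 130 mm (x) x 40 mm (y) x 60 mm high, walls 4 mm; this point is the centre of its mouth at rim height, 60 mm above the bench; the picks stay below the rim. A cover plate laid on it stands 10 mm over at the ends and 9 mm at the sides
- red_plate: the red plate itself (origin at the centre of its underside, 2 mm below its centre). On the polished rack its friction is about 0.2, but the hold-down bar drags on it with 2 to 8 N (it varies), so fingertips pressing on its top must press firmly enough, perhaps 8 to 25 N, or they slip. It rocks over the edge if more than half hangs out.
- rack: the rack itself, 200 mm long (x), 155 mm wide (y); origin at its middle, 60 mm below the bed. Rails beside and between the lanes and the stop at the closed end rise 4 mm above the unpressed bed, level with the plates' tops, so a plate inside its lane cannot be gripped by its sides.
- tub: the tub itself (origin at the centre of its underside, z up)
- cup_a: bystander: cream dessert cup, 72 mm wide, 55 mm tall, empty; origin at the centre of its underside
- cup_b: bystander: another such cup; origin at the centre of its underside
- tape_roll: bystander: clear tape roll lying flat, 100 mm wide, 35 mm tall; origin at the centre of its underside
- jar: bystander: amber jar with red cap, 76 mm wide, 95 mm tall; origin at the centre of its underside
- spatula: bystander: spatula lying on the bench, 200 mm long
- label_block: bystander: red box, 100 x 70 x 30 mm; origin at the centre of its underside
- hold_bar_center (a point): centre of the dark steel hold-down bar, 0.24 to 0.77 kg, which lies on both plates across the rack: 22 mm along the lanes, 150 mm across, 20 mm tall (this point is 10 mm above the plates' tops). Its middle is 145 mm inside the open end; two guide posts (30 mm above the bed at most) at the rack's sides let it move up and down only.
- rack_bed (a joint): travel of the rack's sprung bed, on which both plates lie: 0 m at rest, negative downwards. It gives nothing below a press of about 5 to 12 N, then 1 mm for each further 8 N, and springs back.
Not all that is in view belongs to the job. Of the things like the red_plate, leave any that is green; of the rest the larger one is meant.

How it is judged:
By the outcome, as a careful person would: the job done as asked, in the order asked, and still so for the second after the job is handed in, with the robot touching nothing.
It also fails if it takes over 64 s, if anything falls off the work surface, if the arm or the gripper's body presses on something with over 40 N, if the wrist force passes 120 N, or if a joint passes its speed limit or range.

### The arm

A 6-joint arm with a two-finger parallel gripper is mounted at the origin on the work surface. World frame = base frame: x ahead of the robot, y to its left, z up, the work surface at z = 0. Lengths are in mm, angles in rad, forces in N, time in s.
With the tool pointing down it reaches from about 350 to 975 mm from the base axis. Payload 7.1 kg.
Tool frame: the origin (TCP) lies at the very end of the fingers, on their centre line; the grasp point (between the pads) lies 19 mm behind it; y points along the fingers, x is the direction in which the jaws open and shut, and the axes are right-handed (so a half turn about y gives the same grasp; the last joint's range is limited). The gripper opens to 88 mm and grips with 3 to 60 N. Pads are 20 mm wide; open, the fingers measure 115 mm over their backs; the gripper's body (75 mm by 178 mm) begins 61 mm behind the grasp point.
Start: joints at [1.218, 0.423, 1.63, -0, 1.089, -0.019], TCP at [204.74, 590.497, 222.675] pointing down, gripper open.
Joint ranges: [-3, 3], [-0.9, 2.11], [0.09, 2.58], [-1.31, 4.45], [0.11, 2.69], [-2.54, 2.54]. Speed limits (rad/s): [2.39, 2.39, 3.01, 3.14, 3.14, 3.14].

### API

Orientations are given as a rotation vector (axis times angle).
In Python, from workcell import ctrl gives the robot as it stands. The module is installed in compiled form; this text tells all that it offers.
- The arm moves only by the tool carry_out, never from a script. Its arguments are lists of equal length, an entry for each row: "delta_pos": the shift along the tool's x, y, z in cm, a list of three; "rotation": the turn, a rotation vector about the tool's x, y, z in rad, a list of three. In form: {"delta_pos": [[dx, dy, dz], ...], "rotation": [[wx, wy, wz], ...]}. A call has 1 to 12 rows; each row is the pose to reach, as a shift and turn from the pose commanded when the call began, along the tool's axes at that moment; what a row does not reach only later rows make up. A row lasts 1/12 s, in which the tool goes at most 41.7 mm and 7.16 degrees, less where a joint would pass 70% of its speed; a pose out of reach is approached as far as the arm can. A call with a gripper value outside its range is refused whole. "hand" is the closure in counts, from 0 (fully open) to 255 (shut), set as the call begins (left out, the last holds). The fingers move at their own pace and stop on an object; the grip force is fixed at half the most. Time passes only in rows, so rows that repeat a pose let the fingers close. It gives the time, the measured TCP pose, the force and the opening at its end, in the units of the state.
- ctrl.get_obs(): the state, without advancing time (a new reading comes with each control period).
- ctrl.get_image(name): name is "side" or "top"; returns the picture (420x560x3 uint8, red, green, blue); there is no depth.
- ctrl.camera_info(name): a dict with "fov_y" (degrees; the focal length in pixels is half the picture's height over the tangent of half this angle, whatever the lens; pixels are square), "cx", "cy" (the principal point, pixels), "R" (3x3) and "t" (3): a world point X has camera coordinates R X + t. Camera axes: x right, y down, z forward; pixel columns grow to the right and rows downward; lengths in mm; the calibration is good to about 2 mm. A picture is of the moment at which its call begins. camera_info takes no time and is no camera call.
- ctrl.close_job(): hands the job in, once; it reports no verdict.
The state is a dict: "t": time; "qpos": joint angles; "qvel": joint speeds; "joint_torque": joint torques, N m; "ee_pos": TCP position; "orientation": TCP orientation; "ft_force": force on the tool from outside, world axes, zero at the start; "moment": the same for the moment, N m; "width": finger opening in mm.
Only numpy, scipy, OpenCV 4.12 (cv2) and the standard library are available. Lean on these libraries where they do the work, as an engineer would, in place of code of your own. Each camera call takes 0.05 s, during which the arm holds its last target.

## Working session

There is one attempt and no reset: what is moved stays moved. The work goes in short steps, Python scripts to look and compute and a tool call to move; the robot and the scene stay as the last step left them, time stands still between calls to the robot, and variables do not carry over. Pictures are saved under pics/ and viewed, and the job is handed in when it is done.

Besides the shell and the picture viewer there is one more tool, called after "Emit:" in YAML: its name, and indented under it one key for each argument. carry_out: Moves the arm, as the interface text tells. Its arguments: {"type":"object","properties":{"delta_pos":{"type":"array","items":{"type":"array","items":{"type":"number"}}},"rotation":{"type":"array","items":{"type":"array","items":{"type":"number"}}},"hand":{"type":"number"}},"required":["delta_pos","rotation"]}

```bash
mkdir -p pics
python3 - <<'E'
from workcell import ctrl
import cv2
for n in("top","side"):
    cv2.imwrite(f"pics/{n}0.png",ctrl.get_image(n)[:,:,::-1]); print(n,ctrl.camera_info(n))
print(ctrl.get_obs())
E
```

```text
top {'fov_y': 57.49362912718491, 'cx': 286.97190397997065, 'cy': 212.26655995192172, 'R': array([[ 0.01837543, -0.99938084,  0.03000462],
       [-0.98944996, -0.02248972, -0.14311879],
       [ 0.14370497, -0.0270582 , -0.98925059]]), 't': array([  -7.18310621,  501.96819736, 1155.35876178])}
side {'fov_y': 43.78187053509309, 'cx': 289.8038998136462, 'cy': 203.1261892871797, 'R': array([[ 0.90068238, -0.4344317 , -0.00635248],
       [-0.30222506, -0.61594792, -0.7275082 ],
       [ 0.31213982,  0.65717369, -0.68606958]]), 't': array([-427.92081493,  233.03260083, 1333.05235477])}
{'t': 0.1, 'qpos': array([ 1.21799600e+00,  4.23765555e-01,  1.63060126e+00,  1.23159742e-05,
        1.08864418e+00, -1.89994236e-02]), 'qvel': array([ 0.00041513, -0.0016931 , -0.00106132, -0.00053042,  0.00031569,
        0.00046568]), 'joint_torque': array([-2.31389940e-04, -5.45617497e+01, -2.74323803e+01,  6.44532032e-02,
        1.88071345e-02, -3.83119277e-05]), 'ee_pos': array([204.56774221, 590.03071958, 221.98358049]), 'orientation': array([-1.34963931, -0.95901553,  0.96096456]), 'ft_force': array([-0.57876547,  0.22567569,  0.00928863]), 'moment': array([-0.00809129, -0.07422565, -0.0527262 ]), 'width': 87.97953368853868}
```

View pics/top0.png

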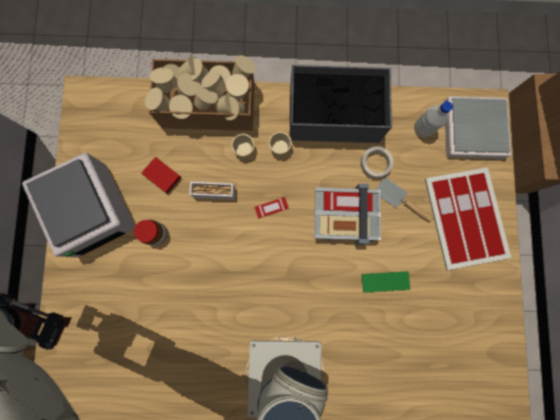

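View pics/side0.png

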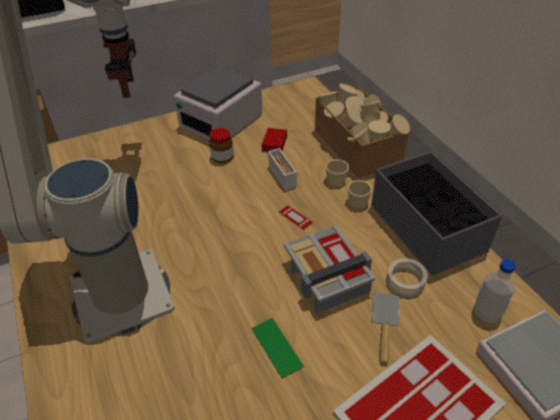

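The arm is at the left edge. Things that could be taken for the red plate (top view):
- The banded red plate in the rack's far lane, (350,201).
- A small banded red plate on the bench, (271,207).
- A green plate, (386,282).
- Red panels in a white frame, (467,218).
- The red box, (160,175).

I choose the one in the rack at (350,201) and will check it in a crop.

Run:
```python
import cv2
t=cv2.imread("pics/top0.png"); s=cv2.imread("pics/side0.png")
cv2.imwrite("pics/c1.png",cv2.resize(t[180:250,305:390],None,fx=8,fy=8,interpolation=cv2.INTER_CUBIC))
cv2.imwrite("pics/c2.png",cv2.resize(s[220:315,275:380],None,fx=6,fy=6,interpolation=cv2.INTER_CUBIC))
cv2.imwrite("pics/c3.png",cv2.resize(t[170:220,180:290],None,fx=7,fy=7,interpolation=cv2.INTER_CUBIC))
cv2.imwrite("pics/c4.png",cv2.resize(s[140:200,255:315],None,fx=9,fy=9,interpolation=cv2.INTER_CUBIC))
```

```text
(no output)
```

View pics/c1.png

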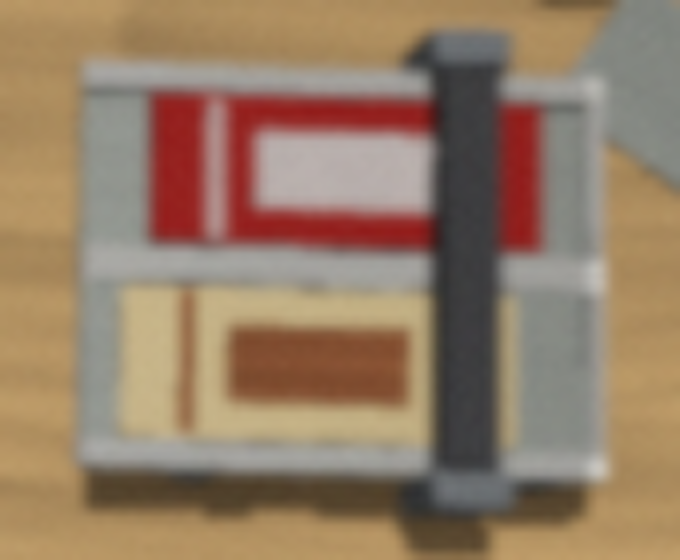

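View pics/c2.png

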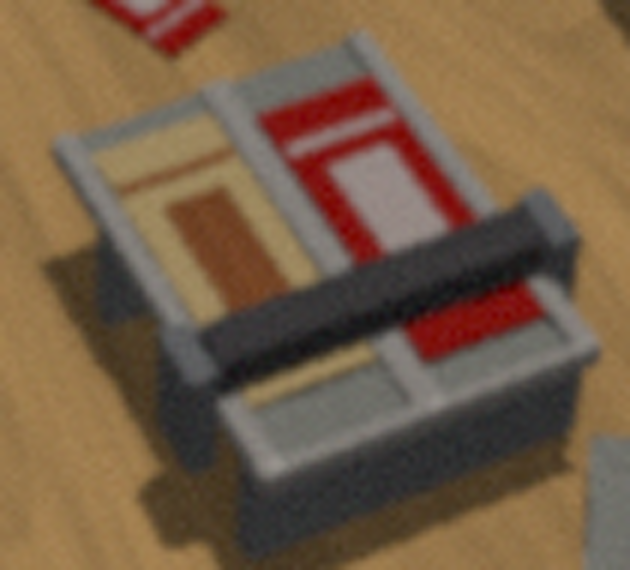

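View pics/c3.png

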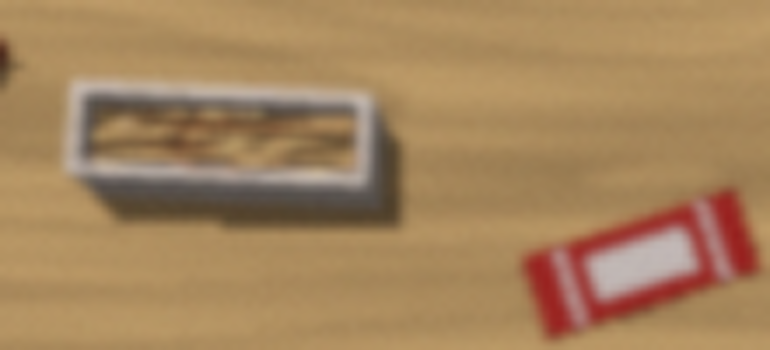

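View pics/c4.png

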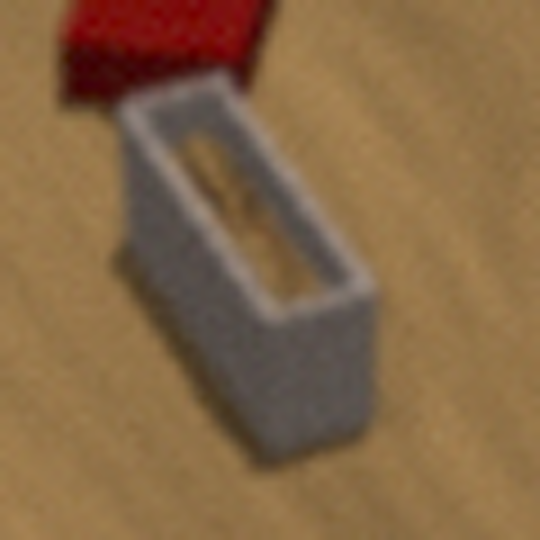

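```bash
cat > h.py <<'E'
import numpy as np
from scipy.optimize import least_squares
from scipy.spatial.transform import Rotation as Ro
from workcell import ctrl
C={n:ctrl.camera_info(n) for n in("top","side")}
def proj(n,X):
    c=C[n]; X=np.atleast_2d(X)@c["R"].T+c["t"]; f=210/np.tan(np.radians(c["fov_y"])/2)
    return X[:,:2]/X[:,2:]*f+[c["cx"],c["cy"]]
def un(p,s,o): return (np.array(p,float)+.5)/s-.5+np.array(o)
def fit(pts,x0,zfix=None):
    # pts: list of (cam, local xyz, pixel); params x,y,yaw[,z]
    def res(q):
        z=q[3] if zfix is None else zfix
        R=Ro.from_euler('z',q[2]).as_matrix()
        return np.concatenate([(proj(n,R@np.array(l)+[q[0],q[1],z])[0]-p) for n,l,p in pts])
    r=least_squares(res,x0,x_scale=[10,10,.1,10][:len(x0)]);return r.x,r.fun.reshape(-1,2).round(1)
E
python3 - <<'E'
from h import *
o=ctrl.get_obs();print("tcp px",[proj(n,o["ee_pos"]) for n in C], Ro.from_rotvec(o["orientation"]).as_matrix().round(3))
T=lambda p:un(p,8,(305,180)); S=lambda p:un(p,6,(275,220))
L=[(0,-77.5,4),(0,77.5,4),(-200,-77.5,4),(-200,77.5,4)]
tp=[(82,63),(82,465),(605,80),(606,478)]
sp=[(365,35),(56,143),(600,350),(268,475)]
A=[("top",l,T(p)) for l,p in zip(L,tp)];B=[("side",l,S(p)) for l,p in zip(L,sp)]
for q in(A,B,A+B): print(*fit(q,[500,0,1.57,65]))
T=lambda p:un(p,7,(180,170)); S=lambda p:un(p,9,(255,140))
L=[(65,-20,0),(-65,-20,0),(-65,20,0),(65,20,0)]
A=[("top",l,T(p)) for l,p in zip(L,[(71,79),(379,94),(373,188),(66,174)])]
B=[("side",l,S(p)) for l,p in zip(L,[(228,70),(378,280),(270,318),(122,105)])]
for q in(A,B,A+B): print(*fit(q,[500,200,1.57],60))
E
```

```text
tcp px [array([[ 50.45266229, 314.91947809]]), array([[129.26894228,  89.87764378]])] [[ 0.328 -0.001 -0.945]
 [ 0.945 -0.001  0.328]
 [-0.001 -1.     0.   ]]
[499.57480711 -81.23611291   1.56570079  60.35036359] [[ 0.4 -0. ]
 [-0.2  0.1]
 [-0.3 -0.3]
 [ 0.1  0.2]]
[503.74101266 -68.54949797   1.56058462  49.87630296] [[ 0.1 -0.1]
 [ 0.3  0. ]
 [-0.2 -0.5]
 [-0.2  0.6]]
[497.9190472  -79.57592889   1.56219954  64.77355779] [[ 0.1  0.2]
 [-0.7  0.5]
 [-0.4  0.2]
 [-0.1  0.8]
 [ 0.5 -0.6]
 [-0.  -0.3]
 [ 1.  -0.4]
 [ 0.2  1.1]]
[566.2091254  236.47810746   1.54896883] [[ 0.8  0.4]
 [-0.7  0.3]
 [-0.6 -0.4]
 [ 0.5 -0.3]]
[566.55830298 244.1886548    1.54514523] [[-0.2  0.2]
 [ 0.1  0.5]
 [ 0.1 -0.2]
 [ 0.  -0.5]]
[565.75961841 238.85487173   1.54685098] [[ 0.   0.5]
 [-1.4  0.4]
 [-1.4 -0.2]
 [-0.3 -0.2]
 [ 0.2  1.2]
 [ 0.7  1.5]
 [ 0.6  0.9]
 [ 0.5  0.5]]
```

Run:
```python
import cv2
t=cv2.imread("pics/top0.png"); s=cv2.imread("pics/side0.png")
a=cv2.resize(t[280:360,0:100],None,fx=4,fy=4,interpolation=cv2.INTER_CUBIC)
b=cv2.resize(s[20:120,70:170],None,fx=4,fy=4,interpolation=cv2.INTER_CUBIC)
cv2.imwrite("pics/d1.png",cv2.hconcat([cv2.copyMakeBorder(a,0,80,0,0,cv2.BORDER_CONSTANT),b]))
```

```text
(no output)
```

View pics/d1.png

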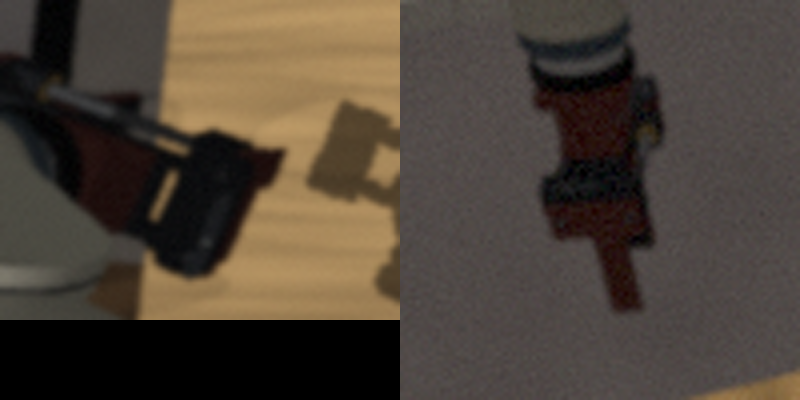

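Run:
```python
from h import *
o=ctrl.get_obs();R=Ro.from_rotvec(o["orientation"]).as_matrix()
def fe(n,p):
    c=C[n];f=210/np.tan(np.radians(c["fov_y"])/2);pp=np.array([c["cx"],c["cy"]]);d=p-pp;r=np.linalg.norm(d);return pp+d/r*f*np.arctan(r/f)
for s in(-1,1):
    X=o["ee_pos"]+R@[s*50,0,0]
    for n in C: p=proj(n,X)[0];print(s,n,p.round(1),fe(n,p).round(1))
```

```text
-1 top [ 69.1 322. ] [ 93. 310.]
-1 side [127.5  98.4] [134.4 102.8]
1 top [ 31.8 307.8] [ 65.2 295.3]
1 side [130.9  81.7] [138.1  87.1]
```

```bash
cat >> h.py <<'E'
def delta(target,yaw,base=None,byaw=None):
    """tool-axis delta (cm) & rot from base commanded pose to target; tool x yaw"""
    o=ctrl.get_obs()
    p=np.array(o["ee_pos"]) if base is None else np.array(base,float)
    R=Ro.from_rotvec(o["orientation"]) if byaw is None else Ro.from_matrix(np.array([[np.cos(byaw),0,-np.sin(byaw)],[np.sin(byaw),0,np.cos(byaw)],[0,-1,0]]))
    G=Ro.from_matrix(np.array([[np.cos(yaw),0,-np.sin(yaw)],[np.sin(yaw),0,np.cos(yaw)],[0,-1,0]]))
    print("d",(R.inv().apply(np.array(target)-p)/10).round(2),"r",(R.inv()*G).as_rotvec().round(3))
E
python3 - <<'E'
from h import *
b=[204.74,590.497,222.675]
delta([370,200,200],-0.009,b)
T=lambda p:un(p,8,(305,180))
# red plate edges (top crop) on plane z
def ray(n,p,z):
    c=C[n];f=210/np.tan(np.radians(c["fov_y"])/2);d=c["R"].T@np.array([(p[0]-c["cx"])/f,(p[1]-c["cy"])/f,1]);o=-c["R"].T@c["t"];return o+d*(z-o[2])/d[2]
for p in[(150,93),(150,240),(541,105),(541,250),(82,63),(82,465),(120,290),(120,435)]: print(p,ray("top",T(p),69).round(1))
E
```

```text
d [-31.48   2.31 -28.41] r [ 1.000e-03  1.246e+00 -1.000e-03]
(150, 93) [ 564.9 -106.    69. ]
(150, 240) [ 508.1 -106.2   69. ]
(541, 105) [ 563.9 -256.5   69. ]
(541, 250) [ 507.6 -255.7   69. ]
(82, 63) [576.  -79.8  69. ]
(82, 465) [422. -81.  69.]
(120, 290) [488.6 -94.9  69. ]
(120, 435) [433.6 -95.3  69. ]
```

Emit:
carry_out:
  delta_pos:
    - [-31.5,2.3,-28.4]
    - [-31.5,2.3,-28.4]
    - [-31.5,2.3,-28.4]
    - [-31.5,2.3,-28.4]
    - [-31.5,2.3,-28.4]
    - [-31.5,2.3,-28.4]
    - [-31.5,2.3,-28.4]
    - [-31.5,2.3,-28.4]
    - [-31.5,2.3,-28.4]
    - [-31.5,2.3,-28.4]
    - [-31.5,2.3,-28.4]
    - [-31.5,2.3,-28.4]
  rotation:
    - [0,1.246,0]
    - [0,1.246,0]
    - [0,1.246,0]
    - [0,1.246,0]
    - [0,1.246,0]
    - [0,1.246,0]
    - [0,1.246,0]
    - [0,1.246,0]
    - [0,1.246,0]
    - [0,1.246,0]
    - [0,1.246,0]
    - [0,1.246,0]
  hand: 255

```text
t: 1.1
ee_pos: [370.3, 197.7, 199.5]
orientation: [-1.571, 0.01, -0.01]
ft_force: [0.1, 0.1, 0.1]
width: 11.2
```

Run:
```python
from h import *
o=ctrl.get_obs();print(o["t"],o["ee_pos"],Ro.from_rotvec(o["orientation"]).as_matrix().round(3),o["width"],o["ft_force"])
delta([536,-195,130],-0.006)
```

```text
1.1 [370.34480687 197.73325989 199.48752107] [[ 1.    -0.001  0.013]
 [-0.013 -0.     1.   ]
 [-0.001 -1.    -0.   ]] 11.17158760263365 [0.10087971 0.14823043 0.07275546]
d [ 17.07   6.95 -39.06] r [ 0.    -0.007 -0.001]
```

Emit:
carry_out:
  delta_pos:
    - [17.0,6.9,-39.3]
    - [17.0,6.9,-39.3]
    - [17.0,6.9,-39.3]
    - [17.0,6.9,-39.3]
    - [17.0,6.9,-39.3]
    - [17.0,6.9,-39.3]
    - [17.0,6.9,-39.3]
    - [17.0,6.9,-39.3]
    - [17.0,6.9,-39.3]
    - [17.0,6.9,-39.3]
    - [17.0,6.9,-39.3]
    - [17.0,6.9,-39.3]
  rotation:
    - [0,-0.007,0]
    - [0,-0.007,0]
    - [0,-0.007,0]
    - [0,-0.007,0]
    - [0,-0.007,0]
    - [0,-0.007,0]
    - [0,-0.007,0]
    - [0,-0.007,0]
    - [0,-0.007,0]
    - [0,-0.007,0]
    - [0,-0.007,0]
    - [0,-0.007,0]

```text
t: 2.1
ee_pos: [538.3, -196.2, 129.9]
orientation: [-1.571, 0.002, -0.003]
ft_force: [-0.9, 0.5, -0.4]
width: 0.4
```

Run:
```python
from h import *
import cv2
t=ctrl.get_image("top")[:,:,::-1];s=ctrl.get_image("side")[:,:,::-1]
o=ctrl.get_obs();print(o["t"],o["ee_pos"],Ro.from_rotvec(o["orientation"]).as_matrix().round(3),o["width"],o["ft_force"])
for n in C: print(n,proj(n,o["ee_pos"]))
a=cv2.resize(t[170:260,305:405],None,fx=4,fy=4,interpolation=cv2.INTER_CUBIC)
b=cv2.resize(s[200:300,275:375],None,fx=4,fy=4,interpolation=cv2.INTER_CUBIC)
cv2.imwrite("pics/e1.png",cv2.hconcat([cv2.copyMakeBorder(a,0,40,0,0,cv2.BORDER_CONSTANT),b]))
```

```text
2.2 [ 536.10546978 -193.12639117  130.09228525] [[ 1.    -0.002  0.001]
 [-0.001  0.001  1.   ]
 [-0.002 -1.     0.001]] 0.3945842086941677 [0.77873829 0.45495947 0.03252373]
top [[355.8711286  197.50593942]]
side [[345.97032218 241.91813603]]
```

View pics/e1.png

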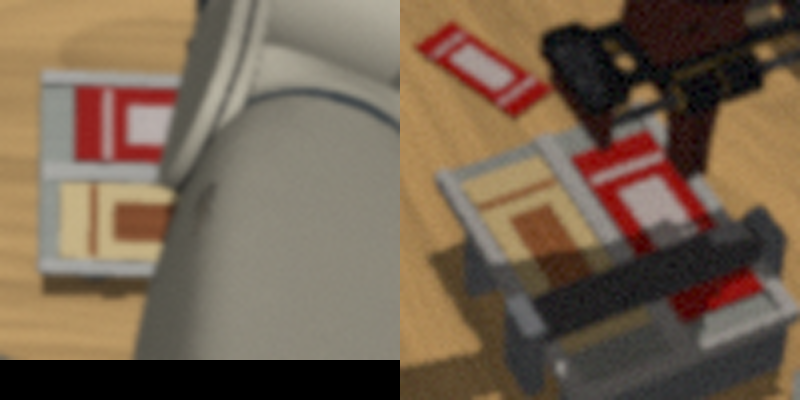

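Run:
```python
from h import *
import cv2
s=ctrl.get_image("side")[:,:,::-1]
o=ctrl.get_obs();print(o["t"],o["ee_pos"],o["width"],o["ft_force"])
b=cv2.resize(s[150:270,290:410],None,fx=5,fy=5,interpolation=cv2.INTER_CUBIC)
cv2.imwrite("pics/e2.png",np.clip(b*1.8,0,255).astype('u1'))
```

```text
2.25 [ 535.83183408 -192.59698105  130.35231447] 0.42299193571570926 [-0.36387145 -0.18078579  0.27502636]
```

View pics/e2.png

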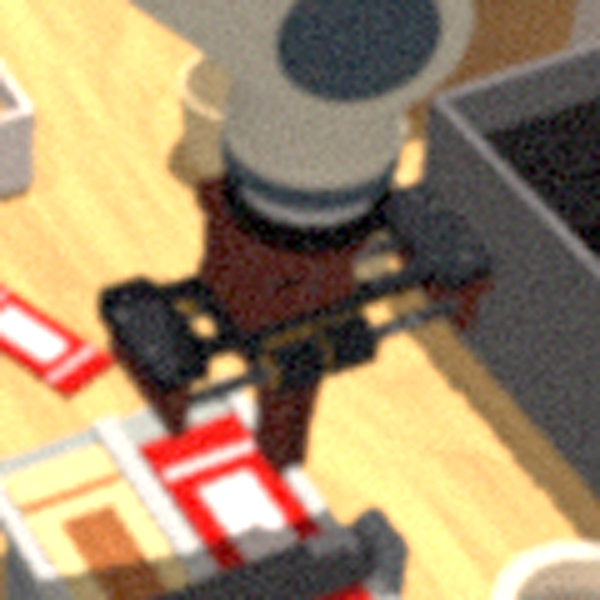

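Emit:
carry_out:
  delta_pos:
    - [0,2.0,-0.2]
    - [0,4.0,-0.2]
    - [0,4.4,-0.2]
    - [0,4.4,-0.2]
  rotation:
    - [0,0,0]
    - [0,0,0]
    - [0,0,0]
    - [0,0,0]

```text
t: 2.58
ee_pos: [535.0, -194.4, 85.9]
orientation: [-1.569, 0.002, 0.003]
ft_force: [0.3, -0.4, 0.2]
width: 0.5
```

Emit:
carry_out:
  delta_pos:
    - [0,0.15,0]
    - [0,0.3,0]
    - [0,0.3,0]
  rotation:
    - [0,0,0]
    - [0,0,0]
    - [0,0,0]

```text
t: 2.83
ee_pos: [536.8, -196.4, 84.5]
orientation: [-1.571, 0.0, -0.002]
ft_force: [0.2, 0.7, -0.6]
width: 0.7
```

Emit:
carry_out:
  delta_pos:
    - [0,0.15,0]
    - [0,0.3,0]
    - [0,0.3,0]
  rotation:
    - [0,0,0]
    - [0,0,0]
    - [0,0,0]

```text
t: 3.08
ee_pos: [536.3, -196.7, 80.7]
orientation: [-1.571, 0.002, -0.002]
ft_force: [0.2, -0.2, -0.9]
width: 0.5
```

Emit:
carry_out:
  delta_pos:
    - [0,0.1,0]
    - [0,0.2,0]
    - [0,0.2,0]
  rotation:
    - [0,0,0]
    - [0,0,0]
    - [0,0,0]

```text
t: 3.33
ee_pos: [536.2, -196.7, 78.5]
orientation: [-1.571, 0.002, -0.001]
ft_force: [0.3, 0.4, 0.1]
width: 0.4
```

Emit:
carry_out:
  delta_pos:
    - [0,0.1,0.1]
    - [0,0.2,0.1]
    - [0,0.2,0.1]
  rotation:
    - [0,0,0]
    - [0,0,0]
    - [0,0,0]

```text
t: 3.58
ee_pos: [536.2, -195.5, 76.4]
orientation: [-1.571, 0.002, -0.001]
ft_force: [0.0, -1.6, -0.7]
width: 0.7
```

Emit:
carry_out:
  delta_pos:
    - [0,0.1,0]
    - [0,0.2,0]
    - [0,0.2,0]
  rotation:
    - [0,0,0]
    - [0,0,0]
    - [0,0,0]

```text
t: 3.83
ee_pos: [536.2, -195.6, 74.5]
orientation: [-1.571, 0.002, -0.001]
ft_force: [-0.3, -0.1, 0.5]
width: 0.4
```

Emit:
carry_out:
  delta_pos:
    - [0,0.1,0]
    - [0,0.15,0]
    - [0,0.15,0]
  rotation:
    - [0,0,0]
    - [0,0,0]
    - [0,0,0]

```text
t: 4.08
ee_pos: [536.2, -195.6, 73.0]
orientation: [-1.571, 0.002, -0.001]
ft_force: [1.3, 0.5, -0.1]
width: 0.6
```

Emit:
carry_out:
  delta_pos:
    - [0,0.1,0]
    - [0,0.15,0]
    - [0,0.15,0]
  rotation:
    - [0,0,0]
    - [0,0,0]
    - [0,0,0]

```text
t: 4.33
ee_pos: [536.2, -195.7, 71.5]
orientation: [-1.571, 0.002, -0.001]
ft_force: [-0.2, 0.5, -0.5]
width: 0.6
```

Emit:
carry_out:
  delta_pos:
    - [0,0.1,0]
    - [0,0.1,0]
  rotation:
    - [0,0,0]
    - [0,0,0]

```text
t: 4.5
ee_pos: [536.3, -195.7, 70.6]
orientation: [-1.571, 0.002, -0.001]
ft_force: [-1.2, 0.4, -0.8]
width: 0.6
```

Emit:
carry_out:
  delta_pos:
    - [0,0.1,0]
    - [0,0.1,0]
  rotation:
    - [0,0,0]
    - [0,0,0]

```text
t: 4.67
ee_pos: [536.2, -195.7, 69.5]
orientation: [-1.571, 0.002, -0.001]
ft_force: [0.8, -0.0, -1.2]
width: 0.7
```

Emit:
carry_out:
  delta_pos:
    - [0,0.1,0]
    - [0,0.1,0]
  rotation:
    - [0,0,0]
    - [0,0,0]

```text
t: 4.83
ee_pos: [536.2, -195.7, 68.5]
orientation: [-1.571, 0.002, -0.001]
ft_force: [0.4, -0.7, 0.7]
width: 0.1
```

Emit:
carry_out:
  delta_pos:
    - [0,0.1,0]
    - [0,0.1,0]
  rotation:
    - [0,0,0]
    - [0,0,0]

```text
t: 5.0
ee_pos: [536.3, -195.7, 68.4]
orientation: [-1.571, 0.002, -0.002]
ft_force: [-3.1, 1.2, 11.0]
width: 0.1
```

Emit:
carry_out:
  delta_pos:
    - [0,0.1,0]
    - [0,0.1,0]
  rotation:
    - [0,0,0]
    - [0,0,0]

```text
t: 5.17
ee_pos: [536.4, -195.7, 67.8]
orientation: [-1.571, 0.001, -0.002]
ft_force: [-4.2, 1.6, 14.1]
width: 0.6
```

Emit:
carry_out:
  delta_pos:
    - [0,0.1,0]
    - [0,0.1,0]
  rotation:
    - [0,0,0]
    - [0,0,0]

```text
t: 5.33
ee_pos: [536.3, -195.7, 67.2]
orientation: [-1.571, 0.002, -0.002]
ft_force: [-5.0, 2.5, 19.1]
width: 0.4
```

Emit:
carry_out:
  delta_pos:
    - [0,0,0.3]
    - [0,0,0.6]
    - [0,0,0.9]
    - [0,0,1.2]
    - [0,0,1.5]
    - [0,0,1.8]
    - [0.01,0,2.1]
    - [0.01,0,2.4]
    - [0.01,0,2.4]
  rotation:
    - [0,0,0]
    - [0,0,0]
    - [0,0,0]
    - [0,0,0]
    - [0,0,0]
    - [0,0,0]
    - [0,0,0]
    - [0,0,0]
    - [0,0,0]

```text
t: 6.08
ee_pos: [537.6, -173.2, 67.7]
orientation: [-1.574, -0.001, -0.003]
ft_force: [-3.8, -5.9, 15.0]
width: 0.5
```

```bash
cat > look.py <<'E'
from h import *
import cv2,sys
name,x0,y0,x1,y1=sys.argv[1],*map(int,sys.argv[2:6])
s=ctrl.get_image("side")[:,:,::-1]
o=ctrl.get_obs();print(o["t"],o["ee_pos"],o["width"],o["ft_force"])
k=min(8,700//(x1-x0),580//(y1-y0));print("scale",k)
cv2.imwrite(f"pics/{name}.png",cv2.resize(np.clip(s[y0:y1,x0:x1]*1.3,0,255).astype('u1'),None,fx=k,fy=k,interpolation=cv2.INTER_CUBIC))
E
python3 look.py f1 270 190 380 310
```

```text
6.1333 [ 537.63929286 -173.17189029   67.65793522] 0.29215913310322883 [-3.96344508 -5.56336599 16.40850548]
scale 4
```

View pics/f1.png

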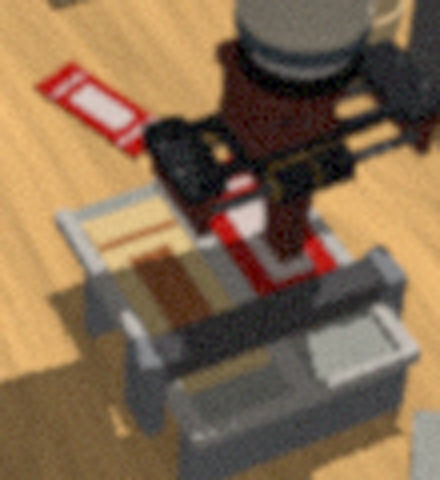

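Emit:
carry_out:
  delta_pos:
    - [0,0,0.3]
    - [0,0,0.6]
    - [0,0,0.9]
    - [0,0,1.2]
    - [0,0,1.5]
    - [0,0,1.8]
    - [0.01,0,2.1]
    - [0.01,0,2.4]
    - [0.01,0,2.4]
  rotation:
    - [0,0,0]
    - [0,0,0]
    - [0,0,0]
    - [0,0,0]
    - [0,0,0]
    - [0,0,0]
    - [0,0,0]
    - [0,0,0]
    - [0,0,0]

```text
t: 6.88
ee_pos: [537.9, -148.9, 67.7]
orientation: [-1.573, -0.001, -0.003]
ft_force: [-3.4, -5.4, 15.5]
width: 0.6
```

```bash
python3 look.py f2 270 190 380 310
python3 - <<'E'
from h import *
import cv2
t=ctrl.get_image("top")[:,:,::-1]
cv2.imwrite("pics/f2t.png",cv2.resize(t[180:250,305:390],None,fx=8,fy=8,interpolation=cv2.INTER_CUBIC))
E
```

```text
6.9333 [ 537.8866245  -148.93306301   67.63651898] 0.061990129241762684 [-2.66618609 -3.86784602 15.81316975]
scale 4
```

View pics/f2.png

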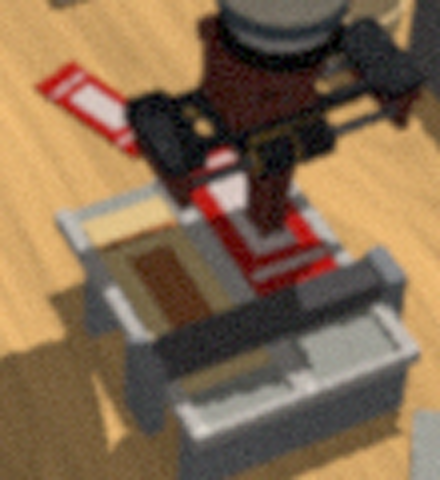

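View pics/f2t.png

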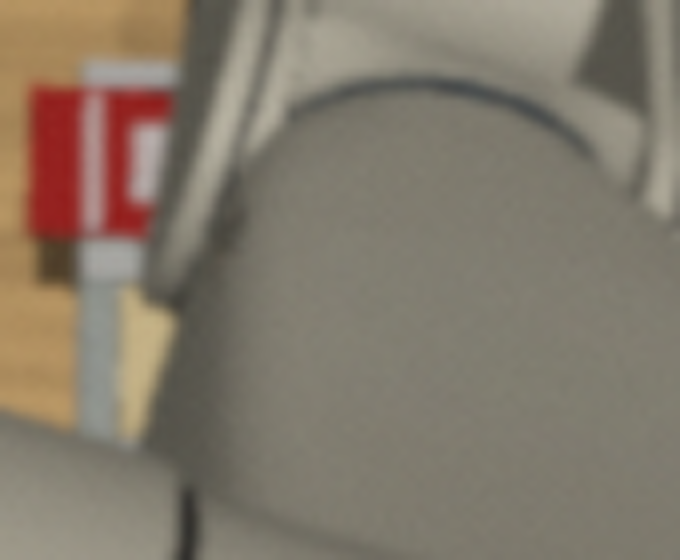

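Emit:
carry_out:
  delta_pos:
    - [0,0,0.3]
    - [0,0,0.6]
    - [0,0,0.9]
    - [0,0,1.2]
    - [0,0,1.5]
    - [0,0,1.8]
    - [0.01,0,2.1]
    - [0.01,0,2.4]
    - [0.01,0,2.7]
    - [0.01,0,2.9]
    - [0.01,0,2.9]
  rotation:
    - [0,0,0]
    - [0,0,0]
    - [0,0,0]
    - [0,0,0]
    - [0,0,0]
    - [0,0,0]
    - [0,0,0]
    - [0,0,0]
    - [0,0,0]
    - [0,0,0]
    - [0,0,0]

```text
t: 7.9
ee_pos: [538.2, -119.8, 67.6]
orientation: [-1.573, -0.001, -0.004]
ft_force: [-2.9, -4.0, 16.3]
width: 1.0
```

```bash
python3 look.py f3 270 190 380 310
python3 - <<'E'
from h import *
import cv2
t=ctrl.get_image("top")[:,:,::-1]
cv2.imwrite("pics/f3t.png",cv2.resize(t[180:250,295:380],None,fx=8,fy=8,interpolation=cv2.INTER_CUBIC))
E
```

```text
7.95 [ 538.1539832  -119.85320764   67.58894913] 0.3726125313558972 [-3.38167456 -5.29796127 15.36671032]
scale 4
```

View pics/f3t.png

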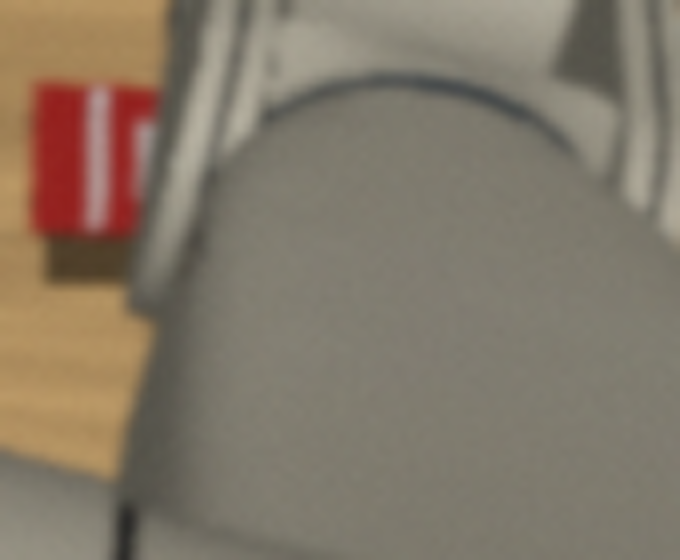

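Emit:
carry_out:
  delta_pos:
    - [0,-0.3,0]
    - [0,-1.5,0]
    - [0,-4.5,1.5]
    - [0,-6,4]
    - [0,-6,6.4]
    - [0,-6,6.4]
  rotation:
    - [0,0,0]
    - [0,0,0]
    - [0,0,0]
    - [0,0,0]
    - [0,0,0]
    - [0,0,0]
  hand: 255

```text
t: 8.5
ee_pos: [537.4, -51.9, 127.4]
orientation: [-1.57, -0.002, -0.002]
ft_force: [-0.8, 0.5, -0.7]
width: 0.3
```

Emit:
carry_out:
  delta_pos:
    - [0,0,4]
    - [0,0,8]
    - [0,0,12]
    - [0,0,15]
    - [0,0,15]
    - [0,0,15]
  rotation:
    - [0,0,0]
    - [0,0,0]
    - [0,0,0]
    - [0,0,0]
    - [0,0,0]
    - [0,0,0]
  hand: 0

```text
t: 9.0
ee_pos: [536.9, 96.4, 125.7]
orientation: [-1.571, -0.001, 0.001]
ft_force: [0.6, 0.2, 0.4]
width: 37.1
```

```bash
python3 look.py g1 250 150 380 310
python3 - <<'E'
from h import *
import cv2
t=ctrl.get_image("top")[:,:,::-1]
cv2.imwrite("pics/g1t.png",cv2.resize(t[170:250,275:390],None,fx=6,fy=6,interpolation=cv2.INTER_CUBIC))
E
```

```text
9.05 [536.90936282  95.26971508 125.58415985] 41.03794239559849 [0.10058211 0.92803549 0.90666326]
scale 3
```

View pics/g1.png

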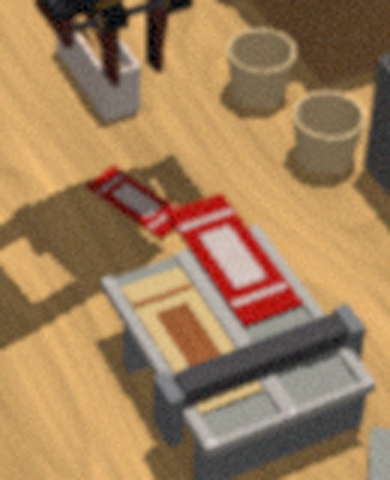

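View pics/g1t.png

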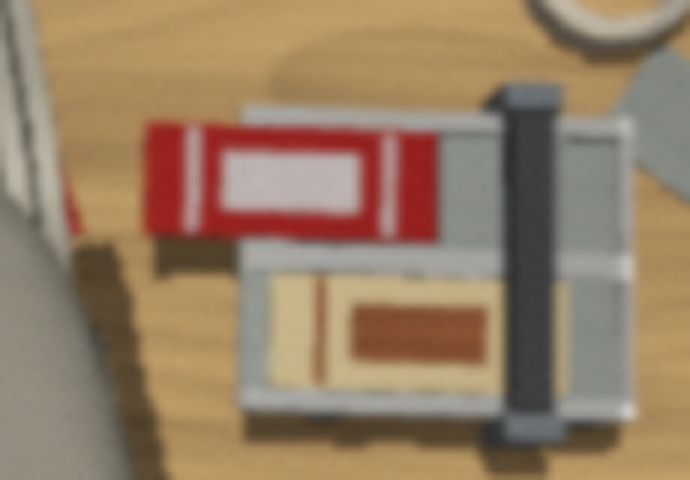

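```bash
cat >> h.py <<'E'
def ray(n,p,z):
    c=C[n];f=210/np.tan(np.radians(c["fov_y"])/2);d=c["R"].T@np.array([(p[0]-c["cx"])/f,(p[1]-c["cy"])/f,1]);o=-c["R"].T@c["t"];return o+d*(z-o[2])/d[2]
E
python3 - <<'E'
from h import *
q=np.array([ray("top",un(p,6,(275,170)),68.4) for p in[(146,123),(146,236),(437,131),(437,242)]]);print(q.round(1),q.mean(0))
q=np.array([ray("side",un(p,3,(250,150)),68.4) for p in[(222,197),(173,213),(300,305),(246,325)]]);print(q.round(1),q.mean(0))
delta([536.5,-56,125],0.0)
E
```

```text
[[ 566.7  -31.2   68.4]
 [ 508.4  -32.1   68.4]
 [ 566.1 -180.2   68.4]
 [ 508.7 -179.9   68.4]] [ 537.49241242 -105.8562773    68.4       ]
[[ 563.1  -33.4   68.4]
 [ 513.3  -32.    68.4]
 [ 560.3 -178.6   68.4]
 [ 507.8 -178.    68.4]] [ 536.12382573 -105.46585504   68.4       ]
d [ -0.02   0.06 -15.06] r [ 0.    -0.002 -0.001]
```

Emit:
carry_out:
  delta_pos:
    - [0,0,-4]
    - [0,0,-8]
    - [0,0,-12]
    - [0,0,-15.1]
    - [0,0,-15.1]
    - [0,0,-15.1]
    - [0,0,-15.1]
  rotation:
    - [0,0,0]
    - [0,0,0]
    - [0,0,0]
    - [0,0,0]
    - [0,0,0]
    - [0,0,0]
    - [0,0,0]

```text
t: 9.68
ee_pos: [536.5, -56.6, 125.6]
orientation: [-1.571, 0.004, -0.003]
ft_force: [-1.0, 0.6, 0.1]
width: 87.1
```

```bash
python3 look.py g2 280 170 400 280; python3 -c "
from h import *
delta([537,-56,47.5],0.0)"
```

```text
9.7333 [536.53532714 -55.8270406  125.58999664] 87.85002592535088 [0.49879049 0.24249722 0.09136339]
scale 5
d [ 0.05  7.81 -0.02] r [-0.    -0.003 -0.   ]
```

View pics/g2.png

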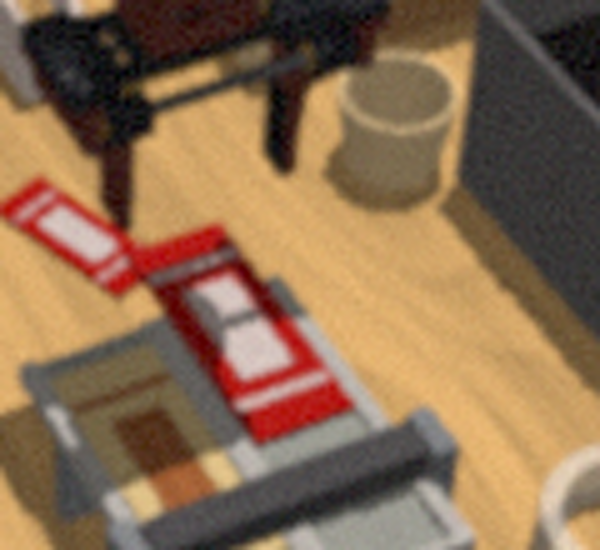

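Emit:
carry_out:
  delta_pos:
    - [0.05,2,0]
    - [0.05,4,0]
    - [0.05,5.5,0]
    - [0.05,7,0]
    - [0.05,7.8,0]
    - [0.05,7.8,0]
    - [0.05,7.8,0]
  rotation:
    - [0,0,0]
    - [0,0,0]
    - [0,0,0]
    - [0,0,0]
    - [0,0,0]
    - [0,0,0]
    - [0,0,0]

```text
t: 10.32
ee_pos: [537.3, -55.0, 47.6]
orientation: [-1.571, 0.001, -0.0]
ft_force: [-0.5, 0.4, 0.3]
width: 87.7
```

```bash
python3 look.py g3 280 170 400 280
```

```text
10.3667 [537.7525825  -55.20536833  48.13036722] 87.91099878440748 [0.0388173  0.81958641 0.63053078]
scale 5
```

View pics/g3.png

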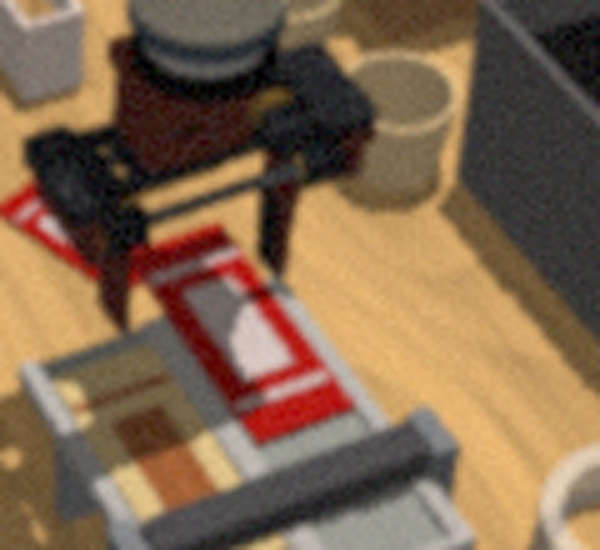

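Emit:
carry_out:
  delta_pos:
    - [0,0,0]
    - [0,0,0]
    - [0,0,0]
    - [0,0,0]
    - [0,0,0]
    - [0,0,0]
    - [0,0,0]
    - [0,0,0]
    - [0,0,0]
    - [0,0,0]
  rotation:
    - [0,0,0]
    - [0,0,0]
    - [0,0,0]
    - [0,0,0]
    - [0,0,0]
    - [0,0,0]
    - [0,0,0]
    - [0,0,0]
    - [0,0,0]
    - [0,0,0]
  hand: 255

```text
t: 11.2
ee_pos: [536.7, -55.6, 47.6]
orientation: [-1.571, 0.003, -0.001]
ft_force: [-5.0, 1.3, 4.3]
width: 57.4
```

Emit:
carry_out:
  delta_pos:
    - [0,-0.3,0]
    - [0,-0.6,0]
    - [0,-1,0]
    - [0,-1.5,0]
    - [0,-1.5,0]
  rotation:
    - [0,0,0]
    - [0,0,0]
    - [0,0,0]
    - [0,0,0]
    - [0,0,0]

```text
t: 11.62
ee_pos: [538.8, -55.9, 64.0]
orientation: [-1.571, -0.001, -0.004]
ft_force: [-0.3, -0.8, -0.6]
width: 57.5
```

```bash
python3 look.py g4 280 170 400 280
```

```text
11.6667 [538.53087912 -55.84927536  63.57471992] 57.28566563097069 [-0.06750523 -0.02545659 -1.39935769]
scale 5
```

View pics/g4.png

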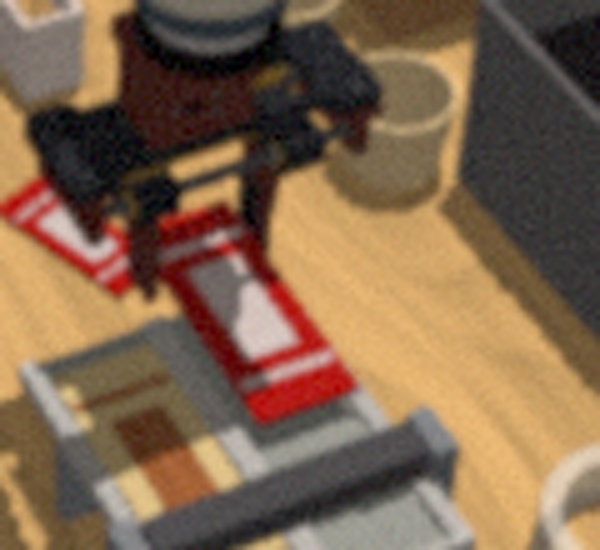

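Emit:
carry_out:
  delta_pos:
    - [0,-1.5,0]
    - [0,-3,0]
    - [0,-5,0]
    - [0,-6.5,0]
    - [0,-8,0]
    - [0,-8,0]
    - [0,-8,0]
  rotation:
    - [0,0,0]
    - [0,0,0]
    - [0,0,0]
    - [0,0,0]
    - [0,0,0]
    - [0,0,0]
    - [0,0,0]

```text
t: 12.25
ee_pos: [538.0, -55.8, 143.2]
orientation: [-1.571, -0.0, -0.003]
ft_force: [-0.1, 0.3, -2.4]
width: 57.4
```

```bash
python3 look.py g5 260 120 410 270
python3 - <<'E'
from h import *
import cv2
t=ctrl.get_image("top")[:,:,::-1]
cv2.imwrite("pics/g5t.png",cv2.resize(t[160:250,175:375],None,fx=4,fy=4,interpolation=cv2.INTER_CUBIC))
s=ctrl.get_image("side")[:,:,::-1]
cv2.imwrite("pics/tubs.png",cv2.resize(s[140:200,255:315],None,fx=9,fy=9,interpolation=cv2.INTER_CUBIC))
E
```

```text
12.3 [537.3043521  -55.67855596 142.33890342] 57.2290392951341 [ 0.42843135 -0.72241972 -1.43146667]
scale 3
```

View pics/g5.png

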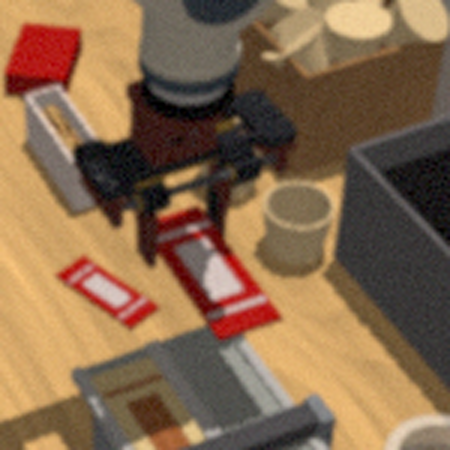

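View pics/g5t.png

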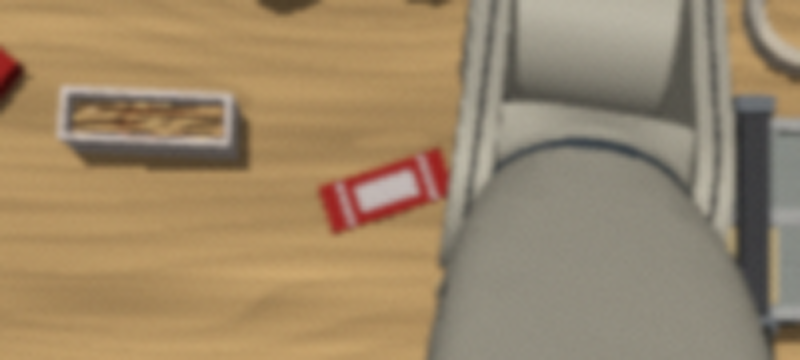

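Run:
```python
from h import *
for c in[(508,-180.6),(566,-180.6),(508,-31),(566,-31)]:
  for z in (158,163.5,168): print(c,z,((proj("side",[*c,z])[0]-[260,120])*3).round(0),end=' ')
  print()
```

```text
(508, -180.6) 158 [222. 343.] (508, -180.6) 163.5 [223. 339.] (508, -180.6) 168 [223. 335.] 
(566, -180.6) 158 [284. 321.] (566, -180.6) 163.5 [285. 316.] (566, -180.6) 168 [285. 312.] 
(508, -31) 158 [138. 231.] (508, -31) 163.5 [138. 226.] (508, -31) 168 [138. 222.] 
(566, -31) 158 [197. 211.] (566, -31) 163.5 [197. 206.] (566, -31) 168 [197. 202.]
```

View pics/tubs.png

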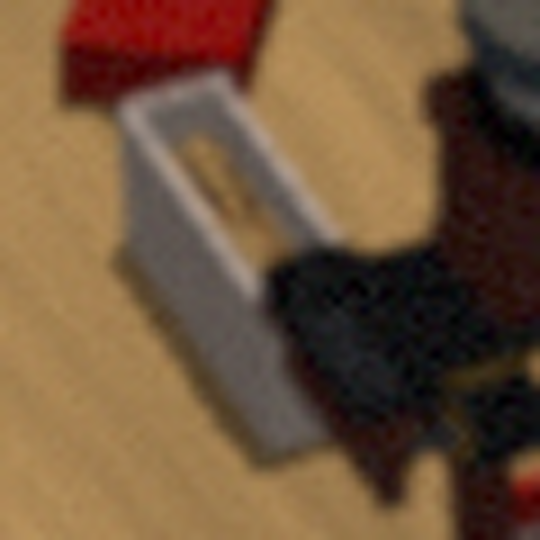

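Run:
```python
from h import *
import cv2
out=[]
for (cx,cy,yaw) in [(566.2,237,1.548),(566.2,240,1.548),(566.2,243,1.548)]:
  col=[]
  for n,(x0,y0,x1,y1),f in(("top",(182,175,242,210),"pics/top0.png"),("side",(255,140,315,200),"pics/side0.png")):
    k=6 if n=="side" else 6
    im=cv2.resize(cv2.imread(f)[y0:y1,x0:x1],None,fx=k,fy=k,interpolation=cv2.INTER_CUBIC)[:,:360]
    im=cv2.copyMakeBorder(im,0,0,0,max(0,360-im.shape[1]),cv2.BORDER_CONSTANT)
    R=Ro.from_euler('z',yaw).as_matrix()
    for z,hx,hy in((60,65,20),(60,61,16),(0,65,20)):
      P=np.array([[hx,hy,0],[hx,-hy,0],[-hx,-hy,0],[-hx,hy,0]])@R.T+[cx,cy,z]
      p=((proj(n,P)-[x0,y0]+.5)*k-.5).round().astype(int)
      cv2.polylines(im,[p],True,(0,255,0) if z else (255,0,0),1)
    col.append(im)
  out.append(cv2.vconcat(col))
o=cv2.hconcat(out)[:, :]
cv2.imwrite("pics/ov.png",cv2.resize(o,(800,int(o.shape[0]*800/o.shape[1])),interpolation=cv2.INTER_AREA)); print(o.shape)
```

```text
(570, 1080, 3)
```

View pics/ov.png

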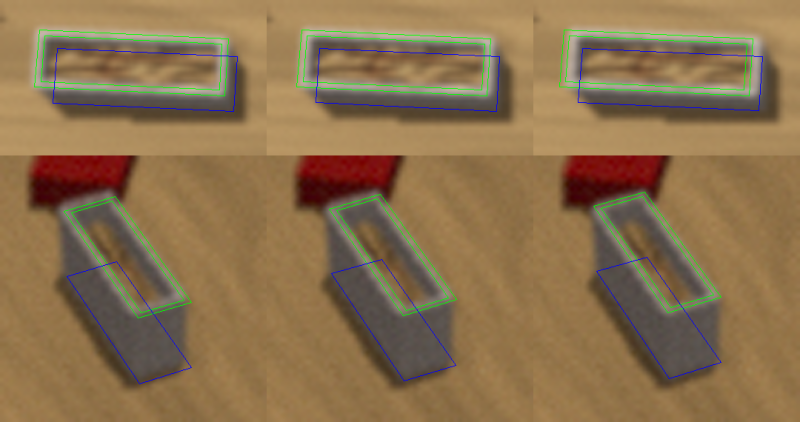

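Run:
```python
from h import *
import cv2
from scipy.ndimage import map_coordinates
from scipy.optimize import minimize
def band(hx,hy,n=60):
    t=np.linspace(-1,1,n);o=np.ones(n)
    return np.vstack([np.c_[t*hx,o*hy],np.c_[t*hx,-o*hy],np.c_[o*hx,t*hy],np.c_[-o*hx,t*hy]])
ims={n:cv2.imread(f"pics/{n}0.png").astype(float) for n in C}
def white(im): return im.min(2)  # min channel: white rim high, wood low in blue
def cost(q,ns):
    R=Ro.from_euler('z',q[2]).as_matrix()[:2,:2];c=0
    for n in ns:
        W=white(ims[n])
        def m(hx,hy):
            P=np.c_[band(hx,hy)@R.T+q[:2],np.full(240,60.)];p=proj(n,P)
            return map_coordinates(W,[p[:,1],p[:,0]],order=1).mean()
        c-=m(63,18)
    return c
for ns in(["top"],["side"],["top","side"]):
    b=min((minimize(cost,[566+a,239+d,1.548],args=(ns,),method="Nelder-Mead",options=dict(initial_simplex=[[566+a,239+d,1.548],[569+a,239+d,1.548],[566+a,242+d,1.548],[566+a,239+d,1.58]])) for a in(-3,0,3) for d in(-4,0,4)),key=lambda r:r.fun)
    print(ns,b.x.round(3),b.fun)
```

```text
['top'] [566.704 238.477   1.552] -148.3743377232852
['side'] [564.44  241.341   1.55 ] -106.02564441431308
['top', 'side'] [565.995 238.979   1.553] -249.37982436951603
```

Run:
```python
from h import *
o=ctrl.get_obs();print(o["ee_pos"],Ro.from_rotvec(o["orientation"]).as_matrix().round(3)[:,0])
delta([567,289.3,120],-0.020)
```

```text
[536.71810364 -55.59651333 141.62003585] [ 1.    -0.002 -0.002]
d [ 2.96  2.16 34.5 ] r [-0.     0.018 -0.002]
```

Emit:
carry_out:
  delta_pos:
    - [0,0,0.5]
    - [0,0,1.5]
    - [0,0,3]
    - [0.2,0.1,5]
    - [0.5,0.4,7]
    - [0.7,0.6,9]
    - [0.9,0.7,11]
    - [1.1,0.8,13]
    - [1.3,0.9,15]
    - [1.5,1.0,17]
    - [1.7,1.1,19]
    - [1.8,1.2,21]
  rotation:
    - [0,0,0]
    - [0,0,0]
    - [0,0,0]
    - [0,0.002,0]
    - [0,0.004,0]
    - [0,0.006,0]
    - [0,0.008,0]
    - [0,0.01,0]
    - [0,0.012,0]
    - [0,0.014,0]
    - [0,0.016,0]
    - [0,0.018,0]

```text
t: 13.4
ee_pos: [555.4, 156.1, 130.0]
orientation: [-1.571, 0.016, -0.015]
ft_force: [-0.3, 0.0, -1.1]
width: 57.4
```

Emit:
carry_out:
  delta_pos:
    - [0.2,0.1,2]
    - [0.4,0.3,4]
    - [0.6,0.5,6]
    - [0.8,0.7,8]
    - [1,0.8,10]
    - [1.1,0.9,11.5]
    - [1.1,0.9,12.6]
    - [1.1,0.9,13.2]
    - [1.1,0.9,13.4]
    - [1.1,0.9,13.4]
    - [1.1,0.9,13.4]
  rotation:
    - [0,0,0]
    - [0,0,0]
    - [0,0,0]
    - [0,0,0]
    - [0,0,0]
    - [0,0,0]
    - [0,0,0]
    - [0,0,0]
    - [0,0,0]
    - [0,0,0]
    - [0,0,0]

```text
t: 14.32
ee_pos: [569.4, 287.4, 121.7]
orientation: [-1.571, 0.016, -0.016]
ft_force: [0.6, -0.7, -0.8]
width: 57.7
```

```bash
python3 look.py h1 220 90 340 210
python3 - <<'E'
from h import *
o=ctrl.get_obs();print(o["ee_pos"],Ro.from_rotvec(o["orientation"]).as_matrix().round(4)[:,0])
delta([567,289.3,70],-0.020)
E
```

```text
14.3667 [569.42034383 287.23538873 121.69080226] 57.39862052769285 [-0.18243634 -1.04139504 -0.0082621 ]
scale 4
[569.42034383 287.23538873 121.69080226] [ 9.998e-01 -2.070e-02 -2.000e-04]
d [-0.25  5.17  0.2 ] r [ 0.    -0.001 -0.   ]
```

View pics/h1.png

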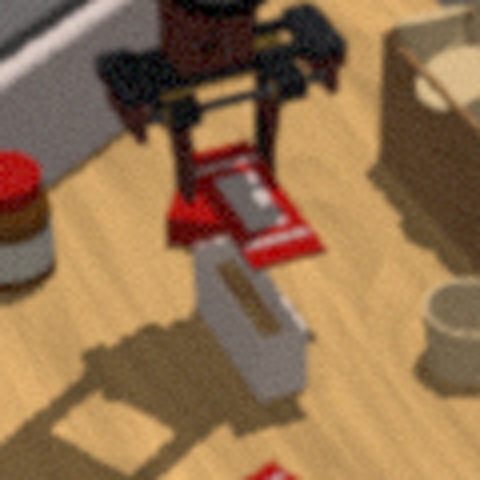

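Emit:
carry_out:
  delta_pos:
    - [-0.2,1,0.2]
    - [-0.2,2,0.2]
    - [-0.2,3,0.2]
    - [-0.2,4,0.2]
    - [-0.2,5,0.2]
    - [-0.2,6,0.2]
    - [-0.2,6.6,0.2]
    - [-0.2,6.6,0.2]
    - [-0.2,6.6,0.2]
    - [-0.2,6.6,0.2]
  rotation:
    - [0,0,0]
    - [0,0,0]
    - [0,0,0]
    - [0,0,0]
    - [0,0,0]
    - [0,0,0]
    - [0,0,0]
    - [0,0,0]
    - [0,0,0]
    - [0,0,0]

```text
t: 15.2
ee_pos: [567.9, 290.2, 56.0]
orientation: [-1.57, 0.015, -0.016]
ft_force: [-0.0, 0.2, -0.9]
width: 57.2
```

```bash
python3 look.py h2 240 120 330 210
python3 - <<'E'
from h import *
import cv2
t=ctrl.get_image("top")[:,:,::-1]
cv2.imwrite("pics/h2t.png",cv2.resize(t[160:230,165:265],None,fx=7,fy=7,interpolation=cv2.INTER_CUBIC))
o=ctrl.get_obs();p=o["ee_pos"];M=Ro.from_rotvec(o["orientation"]).as_matrix();print(p,M[:,0].round(4))
c=p-50.1*M[:,2];print("plate c",c)
print("tub c", [(566,239.2)])
for n,off,k in(("top",(165,160),7),("side",(240,120),6)):
  for z,hx,hy,nm in((20.8,29,75,"plate top"),):
    print(n,nm,[((proj(n,c+M@[a*hx,0,b*hy]+[0,0,20.8])[0]-off)*k).round(0) for a,b in((1,1),(1,-1),(-1,-1),(-1,1))])
E
```

```text
15.25 [567.97464217 290.29433605  56.20812418] 57.47117813639907 [-0.25722987  0.20511571 -0.32663965]
scale 6
[568.0028332  290.3381811   56.34093434] [ 0.9998 -0.02    0.0011]
plate c [567.0005265  240.2482162   56.31269934]
tub c [(566, 239.2)]
top plate top [array([139., 117.]), array([488., 133.]), array([480., 264.]), array([129., 249.])]
side plate top [array([248., 129.]), array([370., 291.]), array([264., 323.]), array([148., 157.])]
```

View pics/h2.png

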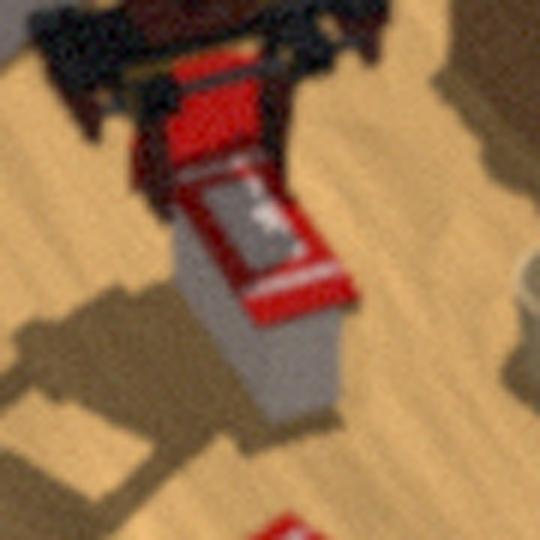

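View pics/h2t.png

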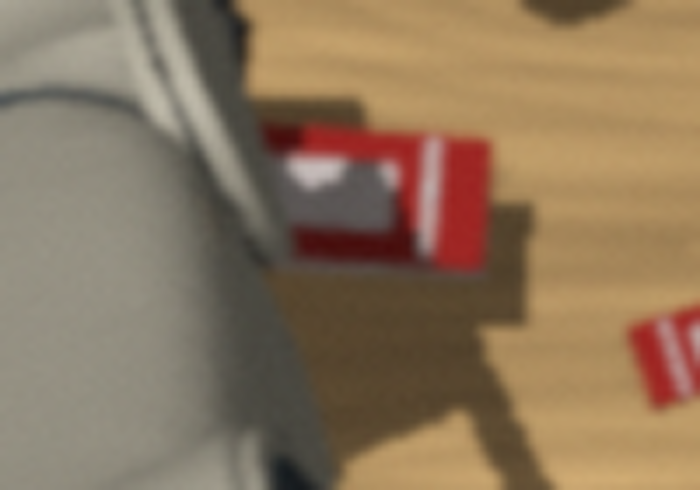

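Run:
```python
from h import *
import cv2
t=ctrl.get_image("top");s=ctrl.get_image("side")
o=ctrl.get_obs();p=o["ee_pos"];M=Ro.from_rotvec(o["orientation"]).as_matrix();c=p-50.1*M[:,2];print(p,c,M[:,0])
for n,im,(x0,y0,x1,y1),k in(("top",t,(195,165,245,210),14),("side",s,(255,130,310,195),9)):
    a=cv2.resize(im[y0:y1,x0:x1,::-1],None,fx=k,fy=k,interpolation=cv2.INTER_CUBIC);a=np.clip(a*1.3,0,255).astype('u1')
    b=[]
    for dx in(0,-3):
        P=np.array([c+M@[u*29,0,v*75]+[dx,0,20.8] for u,v in((1,1),(1,-1),(-1,-1),(-1,1))])
        q=((proj(n,P)-[x0,y0]+.5)*k-.5).round().astype(int)
        cv2.polylines(a,[q],True,(0,255,0) if dx==0 else (255,255,0),1)
    cv2.imwrite(f"pics/h3{n}.png",a)
```

```text
[567.88917026 290.27886388  56.28112562] [566.88873832 240.1888595   56.25668546] [ 9.99800166e-01 -1.99691476e-02  9.27741666e-04]
```

View pics/h3top.png

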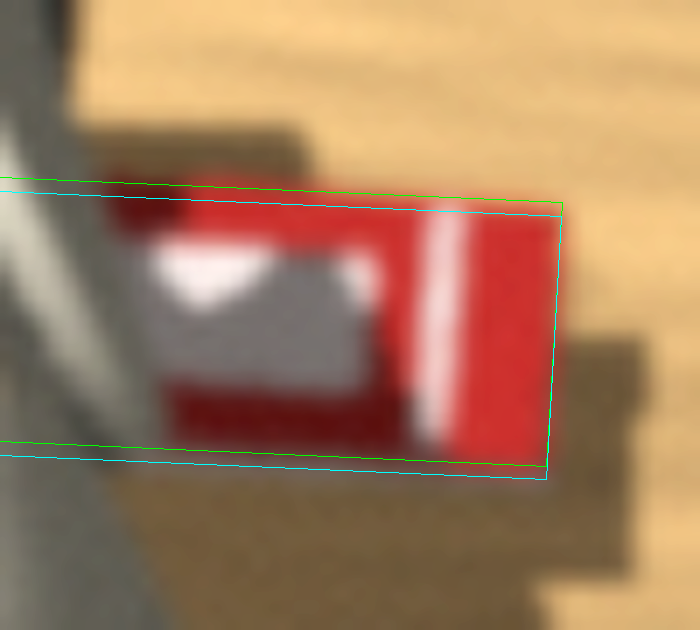

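View pics/h3side.png

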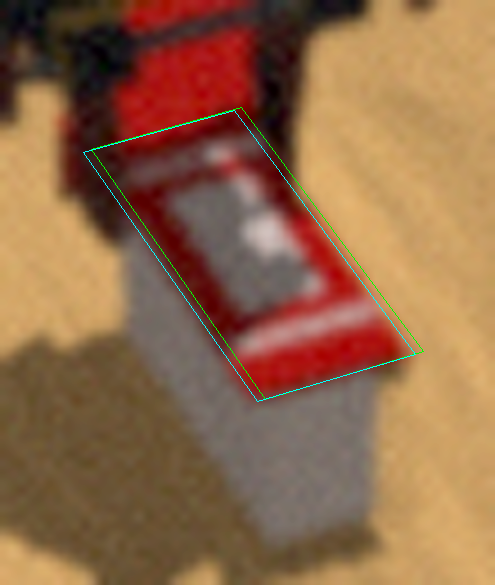

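Emit:
carry_out:
  delta_pos:
    - [0.1,0.2,-0.1]
    - [0.1,0.5,-0.1]
    - [0.1,0.8,-0.1]
    - [0.1,1.0,-0.1]
    - [0.1,1.0,-0.1]
    - [0.1,1.0,-0.1]
  rotation:
    - [0,0,0]
    - [0,0,0]
    - [0,0,0]
    - [0,0,0]
    - [0,0,0]
    - [0,0,0]

```text
t: 15.9
ee_pos: [568.3, 289.0, 45.3]
orientation: [-1.571, 0.016, -0.015]
ft_force: [-0.4, 0.7, -1.7]
width: 57.4
```

Emit:
carry_out:
  delta_pos:
    - [0,0.1,0]
    - [0,0.1,0]
  rotation:
    - [0,0,0]
    - [0,0,0]

```text
t: 16.07
ee_pos: [568.5, 289.1, 44.6]
orientation: [-1.571, 0.016, -0.016]
ft_force: [1.0, -1.4, -0.2]
width: 57.2
```

Emit:
carry_out:
  delta_pos:
    - [0,0.1,0]
    - [0,0.1,0]
  rotation:
    - [0,0,0]
    - [0,0,0]

```text
t: 16.23
ee_pos: [568.6, 289.1, 44.1]
orientation: [-1.571, 0.016, -0.016]
ft_force: [0.3, -0.2, 3.2]
width: 57.4
```

Emit:
carry_out:
  delta_pos:
    - [0,0.05,0]
    - [0,0.05,0]
    - [0,0.05,0]
  rotation:
    - [0,0,0]
    - [0,0,0]
    - [0,0,0]

```text
t: 16.48
ee_pos: [568.7, 289.1, 44.0]
orientation: [-1.571, 0.016, -0.016]
ft_force: [-1.9, -1.5, 6.8]
width: 57.3
```

```bash
python3 look.py h4 250 130 320 200
python3 - <<'E'
from h import *
import cv2
t=ctrl.get_image("top")[:,:,::-1]
cv2.imwrite("pics/h4t.png",cv2.resize(t[160:230,165:265],None,fx=7,fy=7,interpolation=cv2.INTER_CUBIC))
E
```

```text
16.5333 [568.62816432 289.12290138  43.9671481 ] 57.39749160791235 [-1.81611985 -0.98664862  6.7052167 ]
scale 8
```

View pics/h4.png

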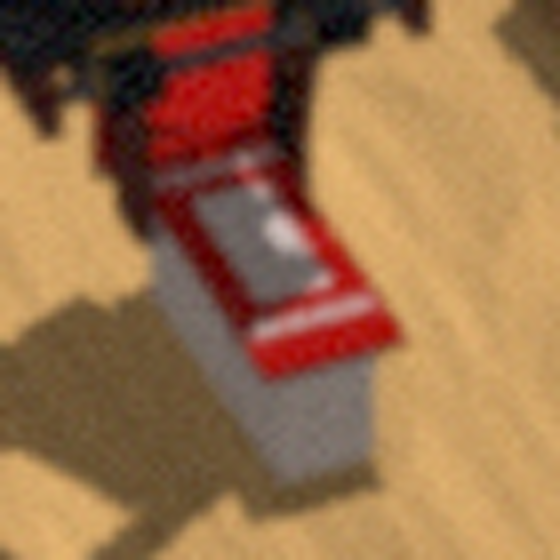

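View pics/h4t.png

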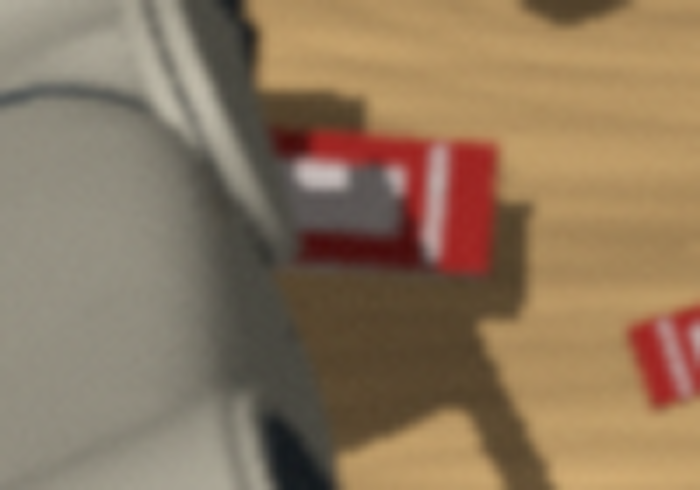

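Emit:
carry_out:
  delta_pos:
    - [0,0,0]
    - [0,0,0]
    - [0,0,0]
    - [0,0,0]
    - [0,0,0]
    - [0,0,0]
    - [0,0,0]
    - [0,0,0]
  rotation:
    - [0,0,0]
    - [0,0,0]
    - [0,0,0]
    - [0,0,0]
    - [0,0,0]
    - [0,0,0]
    - [0,0,0]
    - [0,0,0]
  hand: 0

```text
t: 17.25
ee_pos: [568.5, 289.1, 43.1]
orientation: [-1.571, 0.016, -0.016]
ft_force: [0.3, 0.1, -0.1]
width: 87.9
```

Emit:
carry_out:
  delta_pos:
    - [0,-1,0]
    - [0,-3,0]
    - [0,-5,0]
    - [0,-8,0]
    - [0,-11,0]
    - [0,-14,0]
    - [0,-14,3]
    - [0,-14,6]
    - [0,-14,9]
    - [0,-14,12]
    - [0,-14,14]
    - [0,-14,14]
  rotation:
    - [0,0,0]
    - [0,0,0]
    - [0,0,0]
    - [0,0,0]
    - [0,0,0]
    - [0,0,0]
    - [0,0,0]
    - [0,0,0]
    - [0,0,0]
    - [0,0,0]
    - [0,0,0]
    - [0,0,0]

```text
t: 18.25
ee_pos: [571.0, 432.9, 184.0]
orientation: [-1.569, 0.012, -0.014]
ft_force: [-0.6, -0.6, -0.6]
width: 87.8
```

```bash
python3 look.py i1 250 130 320 200
python3 - <<'E'
from h import *
import cv2
t=ctrl.get_image("top")[:,:,::-1]
cv2.imwrite("pics/i1t.png",cv2.resize(t[160:230,165:265],None,fx=7,fy=7,interpolation=cv2.INTER_CUBIC))
cv2.imwrite("pics/i1full.png",t)
E
```

```text
18.3 [570.84564924 430.78730243 183.6576978 ] 87.49966422761413 [ 0.50602851  0.09796264 -1.26185748]
scale 8
```

View pics/i1.png

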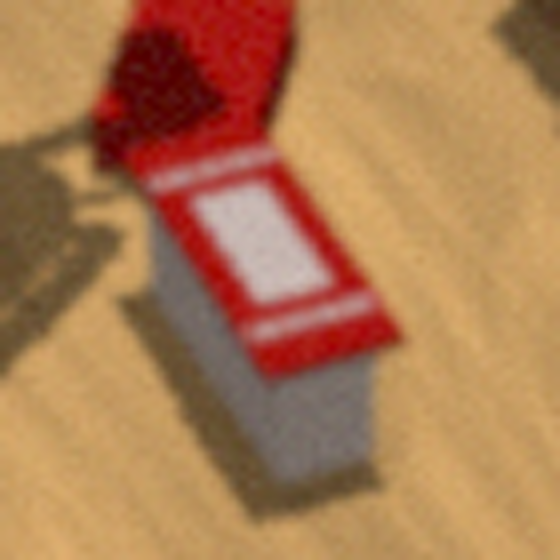

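View pics/i1t.png

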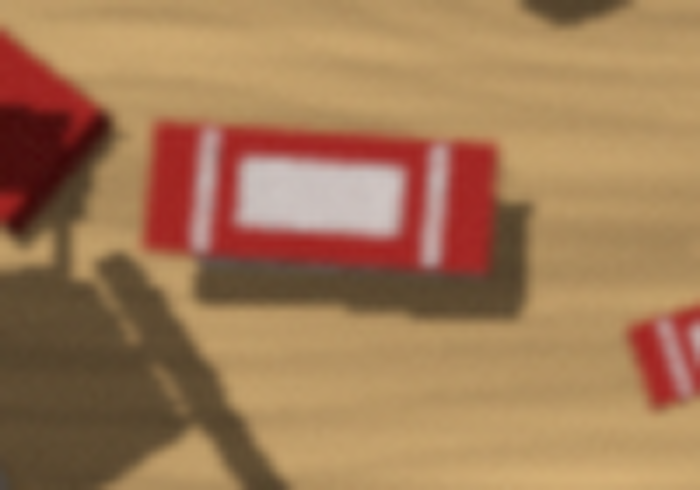

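View pics/i1full.png

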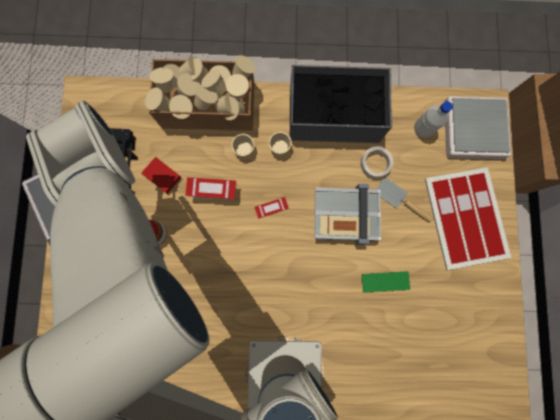

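Run:
```python
from h import *
import cv2
q=np.array([ray("top",un(p,7,(165,160)),64) for p in[(153,122),(497,143),(490,275),(144,250)]]);print(q.round(1),q.mean(0), np.arctan2(*(q[0]+q[3]-q[1]-q[2])[[1,0]]))
s=ctrl.get_image("side")[:,:,::-1]; s0=cv2.imread("pics/side0.png")
a=[cv2.resize(x[140:200,255:310],None,fx=7,fy=7,interpolation=cv2.INTER_CUBIC) for x in(s0,s)]
cv2.imwrite("pics/j1.png",cv2.hconcat(a))
t0=s0[183:196,278:300].copy()
r=cv2.matchTemplate(s[178:201,273:305].copy(),t0,cv2.TM_CCOEFF_NORMED);print(r.round(2)[3:8,3:8])
R=Ro.from_euler('z',1.552).as_matrix()
for c in((566,239.2),): print([((proj("side",R@[u*65,v*20,0]+[*c,0])[0]-[255,140]+.5)*7).round(0) for u,v in((-1,1),(-1,-1),(1,1))])
```

```text
[[599.9 313.2  64. ]
 [594.3 163.3  64. ]
 [535.6 164.1  64. ]
 [543.  313.9  64. ]] [568.17269037 238.59766086  64.        ] 1.5273784783823985
[[0.33 0.3  0.27 0.23 0.21]
 [0.45 0.44 0.43 0.39 0.36]
 [0.6  0.62 0.62 0.59 0.55]
 [0.73 0.77 0.78 0.76 0.71]
 [0.82 0.87 0.88 0.85 0.79]]
[array([218., 357.]), array([299., 331.]), array([103., 188.])]
```

View pics/j1.png

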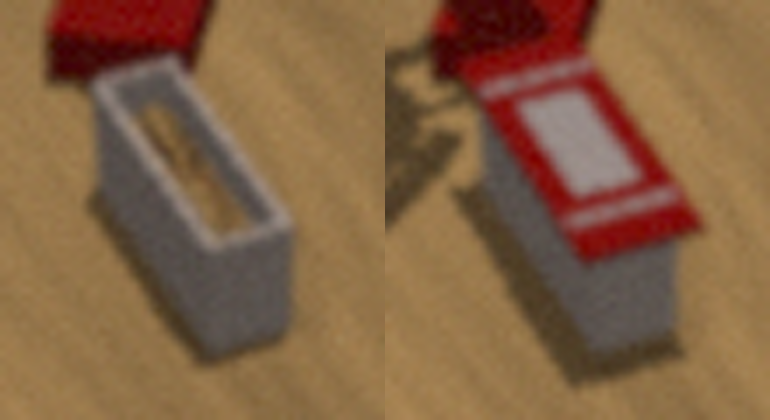

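Run:
```python
from h import *
import cv2
from scipy.ndimage import map_coordinates
from scipy.optimize import minimize
ims={n:ctrl.get_image(n).astype(float) for n in C}
def band(hx,hy,n=80):
    t=np.linspace(-1,1,n);o=np.ones(n)
    return np.vstack([np.c_[t*hx,o*hy],np.c_[t*hx,-o*hy],np.c_[o*hx,t*hy],np.c_[-o*hx,t*hy]])
def cost(q,ns):
    R=Ro.from_euler('z',q[2]).as_matrix()[:2,:2];c=0
    for n in ns:
        W=ims[n][:,:,1]  # green: low on red, higher around
        def m(hx,hy):
            P=np.c_[band(hx,hy)@R.T+q[:2],np.full(320,64.)];p=proj(n,P)
            return map_coordinates(W,[p[:,1],p[:,0]],order=1).mean()
        c+=m(72,26)-m(78,32)
    return c
for ns in(["top"],["side"]):
    b=min((minimize(cost,[567+a,239+d,1.548],args=(ns,),method="Nelder-Mead",options=dict(initial_simplex=[[567+a,239+d,1.548],[570+a,239+d,1.548],[567+a,242+d,1.548],[567+a,239+d,1.58]])) for a in(-3,0,3) for d in(-4,0,4)),key=lambda r:r.fun)
    print(ns,b.x.round(3),b.fun)
o=ctrl.get_obs();print(o["t"],o["ft_force"])
```

```text
['top'] [568.324 238.587   1.524] -50.373295750935995
['side'] [565.16  239.825   1.533] -32.762080660355
18.5 [ 0.499351   -0.0959665   0.33628544]
```

```bash
python3 -c "
from workcell import ctrl
print(ctrl.close_job())"
```

```text
the job is handed in; nothing more can be done
None
```

The red plate now lies flat on the tub's rim, released. I handed the job in at about 18.5 s of the 64 s allowed, with the arm clear of everything.

- **Slide:** I pressed on the plate's top with about 15–19 N, which sank the bed roughly 1 mm by the measured tool height. I slid the plate about 76 mm, until a third hung out (0.33 of its length in the top view), and it stayed flat on the rack.
- **Lift and place:** I gripped the overhang by its sides, lifted it clear and level, lowered it onto the rim with under 7 N of contact, and let go.
- **Centring:** In the last pictures the plate's centre is within about 2 mm of the tub's in both cameras. The two cameras disagree by 2–3 mm in absolute position, so I compared plate and tub within each camera.
- **Alignment:** The plate appears turned about 1–1.6° from the tub's long axis. I left it there rather than disturb it.
- **Other objects:** The tub shows no visible movement. An automatic image match of the tub before and after was inconclusive because the shadows had changed, so that rests on comparing the pictures by eye. The cream plate, bar and cups look where they were. The arm hid most of the jar in the last picture, so I did not check it there.

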